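# Set the pressure lever of a pattern-card roller press

### The arm

A 6-joint arm with a two-finger parallel gripper is mounted at the origin on the work surface. World frame = base frame: x ahead of the robot, y to its left, z up, the work surface at z = 0. Lengths are in m, angles in rad, forces in N, time in s.
With the tool pointing down it reaches from about 0.35 to 0.725 m from the base axis. Payload 6 kg.
Tool frame: the origin (TCP) lies at the very end of the fingers, on their centre line; the grasp point (between the pads) lies 19 mm behind it; z points along the fingers, y is the direction in which the jaws open and shut (so a half turn about z gives the same grasp; the last joint's range is limited). The gripper opens to 85 mm and grips with 20 to 120 N. Pads are 22 mm wide; open, the fingers measure 114 mm over their backs; the gripper's body (76 mm by 85 mm) begins 54 mm behind the grasp point. The pads swing forward as they close: fully open they stand 13 mm farther back than shut.
Start: joints at [-0.878, 0.04, 0.085, 0, -1.615, -0.334], TCP at [0.211, -0.562, 0.231] pointing down, gripper open.
Joint ranges: [-2.56, 2.56], [-1.29, 2.01], [-1.08, 1.49], [-3.29, 1.98], [-2.81, -0.18], [-2.99, 2.99]. Speed limits (rad/s): [2.57, 2.57, 3.01, 3.14, 3.14, 3.14].

### API

Orientations are given as a 3x3 rotation matrix whose columns are the frame's x, y, z axes.
In Python, from bench import status, cams, arm gives the robot as it stands.
- The arm moves only by the tool servo_tool, never from a script. Its arguments are lists of equal length, an entry for each row: "dp": the shift along the tool's x, y, z in mm, a list of three; "roll": the turn about the tool's z in degrees; "jaw": the finger opening in mm, from 0 to 85.4. A call has exactly 10 rows; each row is the pose to reach, as a shift and turn from the pose measured when the call began, along the tool's axes at that moment; what a row does not reach only later rows make up. A row lasts 1/8 s, in which the tool goes at most 62.5 mm and 10.7 degrees, less where a joint would pass 70% of its speed; a pose out of reach is approached as far as the arm can. A call with a gripper value outside its range is refused whole. The fingers move at their own pace and stop on an object; the grip force is fixed at half the most. Time passes only in rows, so rows that repeat a pose let the fingers close, or fill a call up. It gives the time, the measured TCP pose, the force and the opening at its end, in the units of the state.
- status.read_state(): the state, without advancing time (a new reading comes with each control period).
- cams.camera(name): name is "scene" or "top" or "wrist"; returns (picture, depth): 480x640x3 uint8, blue, green, red; 480x640 float32, m along the optical axis (not along the pixel's ray), 0 where there is no reading.
- cams.camera_model(name): a dict with "vertical_fov" (degrees; the focal length in pixels is half the picture's height over the tangent of half this angle, whatever the lens; pixels are square), "cx", "cy" (the principal point, pixels), "pose" (4x4, takes a point from camera to world coordinates). Camera axes: x right, y up, looking along -z (the intrinsics and any distortion apply to the point x, -y, -z); pixel columns grow to the right and rows downward; lengths in m; the calibration is good to about 2 mm. A picture is of the moment at which its call begins: read the wrist's pose just before it. camera_model takes no time and is no camera call; for the wrist camera it gives the pose at the moment of the call.
- arm.finish_job(): hands the job in, once; it reports no verdict.
The state is a dict: "clock": time; "qpos": joint angles; "dq": joint speeds; "effort": joint torques, N m; "ee_pos": TCP position; "eef_rot": TCP orientation; "ft_force": force on the tool from outside, world axes, zero at the start; "torque": the same for the moment, N m; "opening": opening from 0.0 (shut) to 1.0 (fully open).
Only numpy, scipy, OpenCV 4.12 (cv2) and the standard library are available. Lean on these libraries where they do the work, as an engineer would, in place of code of your own. Each camera call takes 0.05 s, during which the arm holds its last target.

### The job

The card press on the pattern table is idling, its orange-knobbed lever resting in the middle notch of the sloping gate. Lift the lever up the slope out of that notch, carry it along the slot and let it down fully home in the notch that stands over the green tile, then let go. Leave the tape dispenser, pencil tin, pattern weight and shears where they are.

Things in the scene. Friction and masses are not known exactly. Their poses are not given: they have to be found in the camera images.
- press: Table-top roller press for pattern card, fixed to the table, standing elsewhere each time: grey base 300 x 340 mm on a dark plinth, white cheeks. Origin: centre of the underside, on the table. x points from the control side (facing the robot) to the back, y along the rollers, z up. Posts and cheeks start at |y| = 155 mm.
- gate_mid (a point): Middle of the gate's middle notch, on the top face of the aluminium gate plate (300 mm along y, 98 mm up the slope), at (-30, 0, 160) mm in the press frame. The plate slopes up to the back at 25 degrees, so its outward normal leans 25 degrees from vertical towards the robot: normal (-0.423, 0, 0.906), up the slope (0.906, 0, 0.423) in press axes.
- notch_row (a point): Middle of the slot, which runs along press y, 28 mm up the slope from gate_mid. Five notches open up the slope into it, at y = -80, -40, 0, 40, 80 mm in the press frame, each 17 mm wide; the metal teeth between are 23 mm wide, with rounded tips.
- light_bar (a point): Middle of the light bar, a 20 mm tube along y carried on two posts at y = +/-165 mm, at (-2, 0, 335) mm in the press frame. It overhangs the back of the gate: a gripper held vertically strikes it when the lever is lifted, one held along the plate's normal passes clear.
- knob (a point): Centre of the lever's orange knob: a cylinder 28 mm in diameter, 36 mm long, axis along the gate's normal, on a 10 mm steel pin standing out of the slot. It is 62 mm out from the plate (knob's lower end 44 mm off it). With the lever home in the middle notch it is at (-56, 0, 216) mm in the press frame. The lever moves only parallel to the plate and does not turn.
- lever_lift (a joint): How far the lever is up the slope from the foot of its notch, m: 0 fully home, 0.032 at the top of its travel. Above 0.024 it passes freely over the teeth. A spring draws it home with 4 N (home) to 6 N (top).
- lever_slide (a joint): Where the lever is along the slot, m, = the knob's y in the press frame: 0 at the middle notch (start), -0.08, -0.04, 0.04, 0.08 at the others, with about 3 mm of play either way in a notch. Light friction (about 1 N), no spring.
- tile_green: Green tile, 24 x 24 x 10 mm, fixed on the ledge in front of the gate straight below the notch it marks: same y in the press frame as its notch, at press x = -94 mm. Origin: centre of the underside, 132 mm above the table; axes parallel to the press's. The four tiles sit in a different order each time, the middle notch has none.
- tile_yellow: Yellow tile, same size, marks another notch.
- tile_blue: Blue tile, same size, marks another notch.
- tile_red: Red tile, same size, marks another notch.
- tape: Black tape dispenser, loose, 150 x 55 mm, 92 mm high, beside the press. Origin at the centre of its underside.
- tin: Blue pencil tin, loose, 72 mm in diameter, 100 mm high, pencils up to 165 mm, beside the press. Origin at the centre of its underside.
- weight: Dark steel pattern weight, loose, 68 mm in diameter, 42 mm high, on the table between robot and press. Origin at the centre of its underside.
- shears: Black-handled shears lying on the table in front of the press, loose, 220 x 80 mm, 12 mm high. Origin at the pivot.

How it is judged:
By the outcome, as a careful person would: the job done as asked, in the order asked, and still so for the second after the job is handed in, with the robot touching nothing.
It also fails if it takes over 38 s, if anything falls off the work surface, if the arm or the gripper's body presses on something with over 40 N, if the wrist force passes 120 N, or if a joint passes its speed limit or range.

## Working session

There is one attempt and no reset: what is moved stays moved. The work goes in short steps, Python scripts to look and compute and a tool call to move; the robot and the scene stay as the last step left them, time stands still between calls to the robot, and variables do not carry over. Pictures are saved under pics/ and viewed, and the job is handed in when it is done.

Besides the shell and the picture viewer there is one more tool, called after "Request:" as name(argument=value, ...), one argument or row to a line, values as JSON. servo_tool: Moves the arm, as the interface text tells. Its arguments: {"type":"object","properties":{"dp":{"type":"array","items":{"type":"array","items":{"type":"number"}}},"roll":{"type":"array","items":{"type":"number"}},"jaw":{"type":"array","items":{"type":"number"}}},"required":["dp","roll","jaw"]}

```bash
ls; mkdir -p pics; python3 - <<'E'
from bench import status, cams, arm
import cv2,numpy as np
s=status.read_state();print(s)
for n in ("scene","top","wrist"):
    m=cams.camera_model(n);print(n,m)
    p,d=cams.camera(n);cv2.imwrite(f"pics/{n}0.png",p);np.save(f"pics/{n}0.npy",d)
E
```

```text
pics
{'clock': 0.0, 'qpos': array([-8.78290501e-01,  4.08390963e-02,  8.38218068e-02, -4.54687269e-04,
       -1.61547056e+00, -3.33701664e-01]), 'dq': array([ 0.00046024, -0.00028517,  0.00027376,  0.0005407 ,  0.0003316 ,
       -0.00095814]), 'effort': array([-5.11178059e-04, -3.68200386e+01,  3.47409976e+01,  6.93195015e+00,
       -5.42446258e-03,  1.29639429e-05]), 'ee_pos': array([ 0.21066348, -0.5614681 ,  0.2302712 ]), 'eef_rot': array([[-9.36310376e-01, -3.51172815e-01, -7.30386156e-04],
       [-3.51173553e-01,  9.36309031e-01,  1.59189587e-03],
       [ 1.24836598e-04,  1.74700093e-03, -9.99998466e-01]]), 'ft_force': array([-0.16533998,  0.53436844, -0.18083586]), 'torque': array([ 0.00556409, -0.05622996, -0.0380502 ]), 'opening': 0.9955310437804838}
scene {'vertical_fov': 57.028507702653926, 'cx': 316.44919843372634, 'cy': 235.017587662205, 'pose': array([[-0.93156595, -0.25845365,  0.25570802,  0.75090901],
       [ 0.36355468, -0.65525061,  0.66217417,  0.56846194],
       [-0.00358849,  0.70982276,  0.70437119,  0.77174401],
       [ 0.        ,  0.        ,  0.        ,  1.        ]])}
top {'vertical_fov': 49.66163549517797, 'cx': 322.41361268202536, 'cy': 237.946135456613, 'pose': array([[ 0.01464056,  0.98046496, -0.19614821,  0.30454864],
       [-0.99983633,  0.01227009, -0.01329491,  0.00636075],
       [-0.01062844,  0.19631075,  0.98048413,  1.37332149],
       [ 0.        ,  0.        ,  0.        ,  1.        ]])}
wrist {'vertical_fov': 70.01894874361217, 'cx': 322.344741561155, 'cy': 237.4088805271807, 'pose': array([[-0.35127129, -0.89775981, -0.26577399,  0.14359948],
       [ 0.93627285, -0.33643407, -0.10102112, -0.58782349],
       [ 0.00127728, -0.28432279,  0.95872776,  0.37473208],
       [ 0.        ,  0.        ,  0.        ,  1.        ]])}
```

View pics/scene0.png

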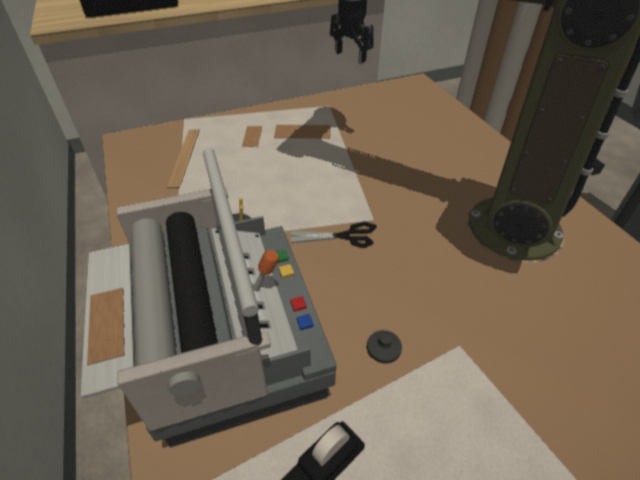

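View pics/top0.png

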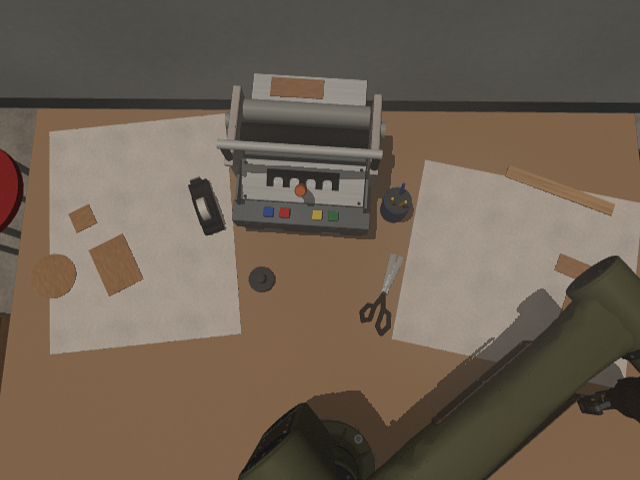

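View pics/wrist0.png

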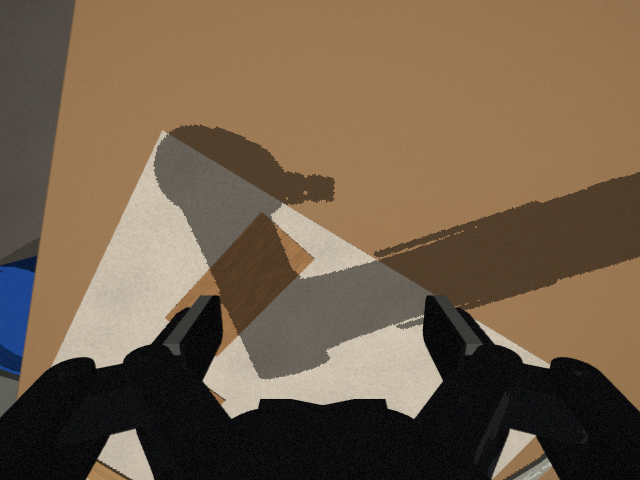

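The scene view shows the press with the orange knob near (268,262). The tile order runs green (282,256), yellow (287,271), gap, red (298,303), blue (305,322). In the top view green is rightmost at (333,215), so it is probably at press y = -80. Next I'll enlarge both views to measure.

```bash
python3 - <<'E'
import cv2
p=cv2.imread("pics/top0.png")[130:240,215:390];cv2.imwrite("pics/topc.png",cv2.resize(p,None,fx=4.5,fy=4.5,interpolation=cv2.INTER_CUBIC))
p=cv2.imread("pics/scene0.png")[190:345,190:350];cv2.imwrite("pics/scenec.png",cv2.resize(p,None,fx=3.8,fy=3.8,interpolation=cv2.INTER_CUBIC))
E
```

```text
(no output)
```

View pics/topc.png

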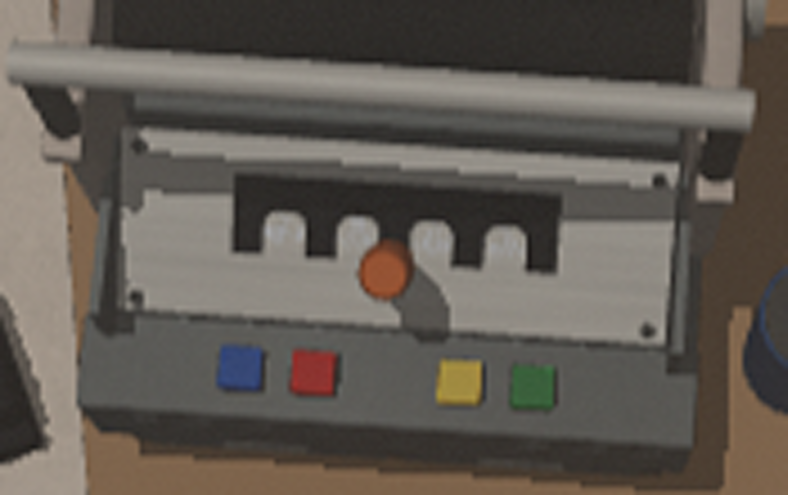

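View pics/scenec.png

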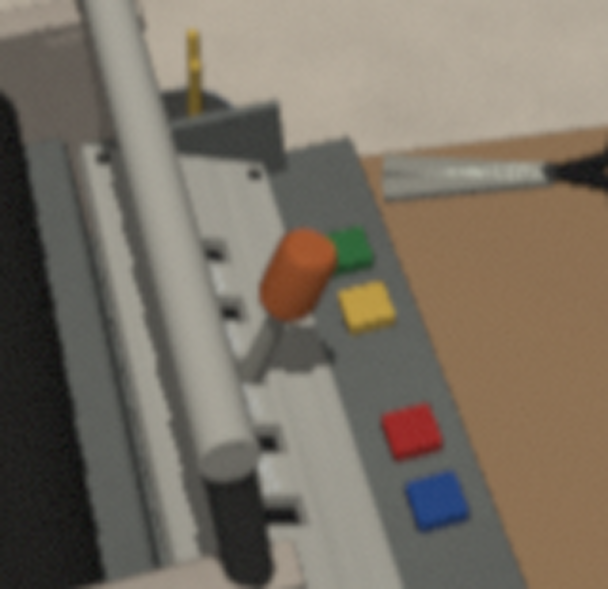

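```bash
cat > h.py <<'E'
import numpy as np, cv2
from scipy.optimize import least_squares
from bench import cams,status
def ray(m,u,v):
    f=240/np.tan(np.radians(m["vertical_fov"])/2)
    d=np.array([(u-m["cx"])/f,-(v-m["cy"])/f,-1.0]);P=m["pose"]
    return P[:3,3],P[:3,:3]@d
def proj(m,X):
    f=240/np.tan(np.radians(m["vertical_fov"])/2);P=m["pose"]
    c=(np.atleast_2d(X)-P[:3,3])@P[:3,:3]
    return np.c_[m["cx"]+f*c[:,0]/-c[:,2], m["cy"]-f*c[:,1]/-c[:,2]]
def tri(rs):
    A=[];b=[]
    for o,d in rs:
        d=d/np.linalg.norm(d);M=np.eye(3)-np.outer(d,d);A.append(M);b.append(M@o)
    A=np.vstack(A);b=np.hstack(b);x=np.linalg.lstsq(A,b,rcond=None)[0]
    return x,np.linalg.norm(A@x-b)
E
python3 - <<'E'
from h import *
T,S=cams.camera_model("top"),cams.camera_model("scene")
t=lambda p:((p[0]+.5)/4.5-.5+215,(p[1]+.5)/4.5-.5+130)
s=lambda p:((p[0]+.5)/3.8-.5+190,(p[1]+.5)/3.8-.5+190)
pt={'blue':((241,366),(438,498)),'red':((314,371),(412,430)),'yel':((460,381),(367,303)),'knob':((384,272),(313,249))}
for k,(a,b) in pt.items():
    print(k,tri([ray(T,*t(a)),ray(S,*s(b))]))
PP={'blue':(-94,80,142),'red':(-94,40,142),'yel':(-94,-40,142),'green':(-94,-80,142),'knob':(-63.6,0,232.3)}
def W(x,p):
    c,n=np.cos(x[2]),np.sin(x[2]);p=np.array(p)/1e3
    return np.array([x[0]+c*p[0]-n*p[1],x[1]+n*p[0]+c*p[1],p[2]])
def res(x):
    r=[]
    for k,(a,b) in pt.items():
        r+=list(proj(T,W(x,PP[k]))[0]-t(a)); r+=list(proj(S,W(x,PP[k]))[0]-s(b))
    r+=list(proj(T,W(x,PP['green']))[0]-t((533,386)))
    return r
q=least_squares(res,[.6,0,0]);print(q.x,np.degrees(q.x[2]),np.round(q.fun,1))
for k in [(-56,0,216),(-56+29,0,229.5),(-2,0,335),(-94,-80,142)]: print(k,W(q.x,k))
E
```

```text
blue (array([0.61601118, 0.1581056 , 0.13890969]), np.float64(0.0022979357990302357))
red (array([0.61398353, 0.1181275 , 0.13817849]), np.float64(0.0020796287728714244))
yel (array([0.60899836, 0.03824105, 0.13985065]), np.float64(0.0019063194261794455))
knob (array([0.6423133 , 0.0758437 , 0.23093236]), np.float64(0.0029591304376034916))
[ 0.70517348  0.07384419 -0.05630966] -3.2263058908468176 [-0.9  0.3 -0.7 -0.9 -0.8  0.3 -0.5 -1.2 -0.7  0.2 -0.6 -0.5 -1.1  0.9
 -0.6 -0.3 -0.6  0.2]
(-56, 0, 216) [0.64926224 0.07699587 0.216     ]
(-27, 0, 229.5) [0.67821628 0.07536375 0.2295    ]
(-2, 0, 335) [0.70317665 0.07395675 0.335     ]
(-94, -80, 142) [ 0.60682008 -0.0007387   0.142     ]
```

```bash
cat >> h.py <<'E'
PX=np.array([0.70517,0.07384,-0.05631])
def W(p,x=PX):
    c,n=np.cos(x[2]),np.sin(x[2]);p=np.array(p)/1e3
    return np.array([x[0]+c*p[0]-n*p[1],x[1]+n*p[0]+c*p[1],p[2]])
def inpress(X,x=PX):
    c,n=np.cos(x[2]),np.sin(x[2]);d=np.array(X)-[x[0],x[1],0]
    return np.array([c*d[0]+n*d[1],-n*d[0]+c*d[1],d[2]])*1e3
def dp(X,s): return np.round(s["eef_rot"].T@(np.array(X)-s["ee_pos"])*1e3,1)
def rollneed(s):
    v=-s["eef_rot"][:,0];return np.degrees(np.arctan2(v[1],v[0])-PX[2])
def st():
    s=status.read_state();print("t",round(s["clock"],2),"press",np.round(inpress(s["ee_pos"]),1),"roll+",round(rollneed(s),2),"F",np.round(s["ft_force"],1),"op",round(s["opening"]*85.4,1),"z",np.round(s["eef_rot"][:,2],3),"q",np.round(s["qpos"],2));return s
E
python3 - <<'E'
from h import *
s=st();print(dp(W((-150,0,260)),s),W((-150,0,260)))
E
```

```text
t 0.15 press [-458.  -662.2  230.5] roll+ 23.78 F [0.2 0.1 0.4] op 85.6 z [-0.001  0.001 -1.   ] q [-0.88  0.04  0.08 -0.   -1.62 -0.33]
[-548.9  481.8  -28.9] [0.55540775 0.08228204 0.26      ]
```

Request:
servo_tool(
  dp=[
    [-20,18,-15],
    [-65,57,-30],
    [-115,101,-40],
    [-170,149,-50],
    [-225,197,-50],
    [-280,246,-50],
    [-335,294,-50],
    [-390,342,-50],
    [-440,386,-50],
    [-480,421,-50],
  ],
  roll=[0,2,5,8,11,14,17,20,22,23.8],
  jaw=[18,18,18,18,18,18,18,18,18,18],
)

```text
clock: 1.4
ee_pos: [0.4876, -0.0437, 0.2811]
eef_rot: [[-0.998, 0.057, -0.0], [0.057, 0.998, 0.001], [0.0, 0.001, -1.0]]
ft_force: [1.6, -1.2, -0.1]
opening: 0.211
```

```bash
python3 - <<'E'
from h import *
s=st();print(dp(W((-150,0,250)),s),dp(W((-110,0,206)),s))
E
```

```text
t 1.4 press [-210.7 -129.6  281.1] roll+ -0.04 F [ 1.6 -1.2 -0.1] op 18.0 z [-0.     0.001 -1.   ] q [ 0.32 -0.24 -0.09 -0.   -1.73 -1.95]
[-60.6 129.6  31.3] [-100.6  129.6   75.3]
```

Request:
servo_tool(
  dp=[
    [-15,30,5],
    [-30,65,15],
    [-48,100,25],
    [-60,125,35],
    [-66,130,50],
    [-75,130,65],
    [-85,130,75],
    [-95,130,75],
    [-95,130,75],
    [-95,130,75],
  ],
  roll=[0,0,0,0,0,0,0,0,0,0],
  jaw=[18,18,18,18,18,18,18,18,18,18],
)

```text
clock: 2.65
ee_pos: [0.59, 0.0806, 0.207]
eef_rot: [[-0.998, 0.058, 0.001], [0.058, 0.998, 0.002], [-0.001, 0.002, -1.0]]
ft_force: [-0.7, 0.3, 0.2]
opening: 0.211
```

```bash
python3 - <<'E'
from h import *
s=st();print(dp(W((-86,0,206)),s))
for n in("wrist","scene"):
    m=cams.camera_model(n);p,d=cams.camera(n);cv2.imwrite(f"pics/{n}1.png",p)
    print(n,proj(m,[W((-56-7.6,0,232.3))]))
p=cv2.imread("pics/scene1.png")[130:350,150:430];cv2.imwrite("pics/scene1c.png",cv2.resize(p,None,fx=2.7,fy=2.7,interpolation=cv2.INTER_CUBIC))
E
```

```text
t 2.65 press [-1.153e+02  2.000e-01  2.070e+02] roll+ -0.07 F [-0.7  0.3  0.2] op 18.0 z [ 0.001  0.002 -1.   ] q [ 0.47  0.03  0.03 -0.   -1.57 -2.1 ]
[-29.3  -0.2   1. ]
wrist [[323.68096889 431.28060067]]
scene [[271.35892074 254.85661687]]
```

View pics/wrist1.png

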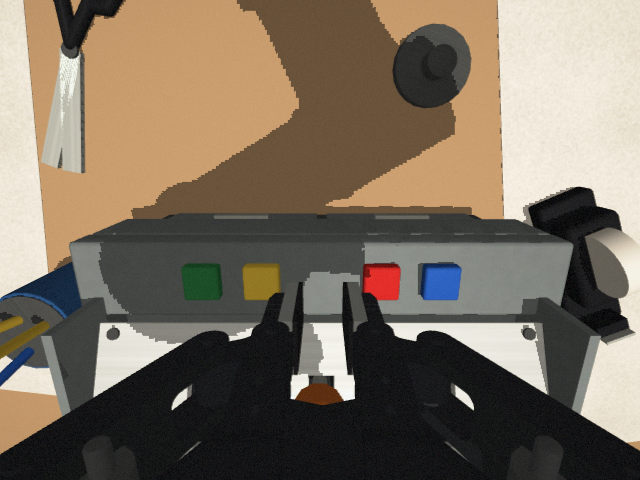

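View pics/scene1c.png

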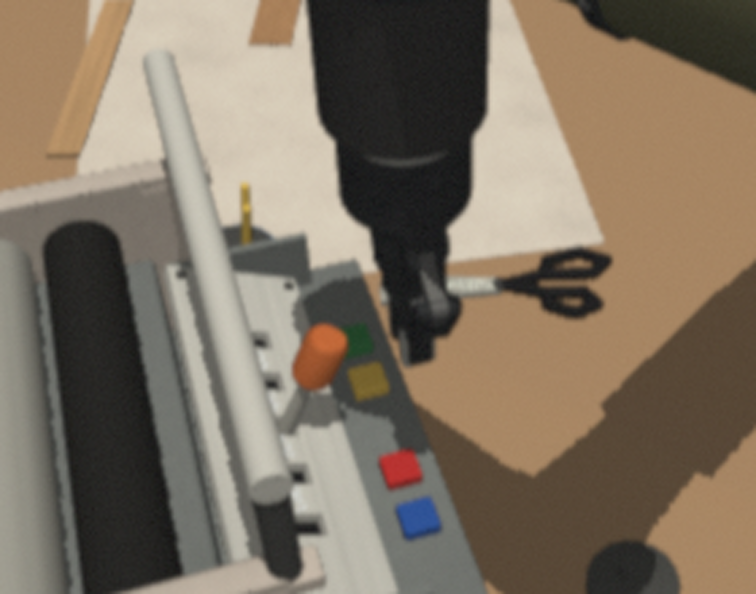

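```bash
python3 - <<'E'
from h import *
S=cams.camera_model("scene")
ax=W((1000,0,0))-W((0,0,0)); ay=W((0,1000,0))-W((0,0,0))
for c in [(312,30),(318,100),(337,140),(342,200),(372,230),(385,285),(403,362),(487,100),(470,140),(468,190),(432,355)]:
    o,d=ray(S,(c[0]+.5)/2.7-.5+150,(c[1]+.5)/2.7-.5+130)
    n=ay; X=o+d*((n@(W((-115,0,0))-o))/(n@d)); print(c,np.round(inpress(X)-[-115,0,207],0))
E
```

```text
(312, 30) [ 43.  -0. 244.]
(318, 100) [ 43.   0. 202.]
(337, 140) [ 35.  -0. 174.]
(342, 200) [ 35.   0. 133.]
(372, 230) [ 20.   0. 106.]
(385, 285) [14. -0. 59.]
(403, 362) [  5.  -0. -13.]
(487, 100) [-49.   0. 181.]
(470, 140) [-39.   0. 156.]
(468, 190) [-38.   0. 120.]
(432, 355) [-15.   0. -14.]
```

The knob is visible between the fingers in the wrist view at (320,397). The scene view shows the body is ±38 mm wide beside the bar, so cradling the knob from the robot's side clears the bar. I'll approach until it touches.

Request:
servo_tool(
  dp=[
    [-8,-0.5,1],
    [-16,-0.5,1],
    [-22,-0.5,1],
    [-26,-0.5,1],
    [-28,-0.5,1],
    [-30,-0.5,1],
    [-32,-0.5,1],
    [-34,-0.5,1],
    [-35,-0.5,1],
    [-35,-0.5,1],
  ],
  roll=[0,0,0,0,0,0,0,0,0,0],
  jaw=[18,18,18,18,18,18,18,18,18,18],
)

```text
clock: 4.0
ee_pos: [0.624, 0.0781, 0.206]
eef_rot: [[-0.998, 0.057, -0.001], [0.057, 0.998, 0.001], [0.001, 0.001, -1.0]]
ft_force: [-5.5, 0.3, 1.2]
opening: 0.212
```

```bash
python3 - <<'E'
from h import *
s=st()
for n in("wrist","scene"):
    p,d=cams.camera(n);cv2.imwrite(f"pics/{n}2.png",p)
p=cv2.imread("pics/scene2.png")[130:350,150:430];a=cv2.resize(p,None,fx=2.,fy=2.,interpolation=cv2.INTER_CUBIC)
b=cv2.imread("pics/wrist2.png")[260:480,200:440]
b=cv2.resize(b,None,fx=1,fy=2)
cv2.imwrite("pics/c2.png",np.hstack([a,b]))
E
```

```text
t 4.0 press [-81.3  -0.3 206. ] roll+ -0.04 F [-5.5  0.3  1.2] op 18.1 z [-0.001  0.001 -1.   ] q [ 0.44  0.12  0.12 -0.   -1.57 -2.07]
```

View pics/c2.png

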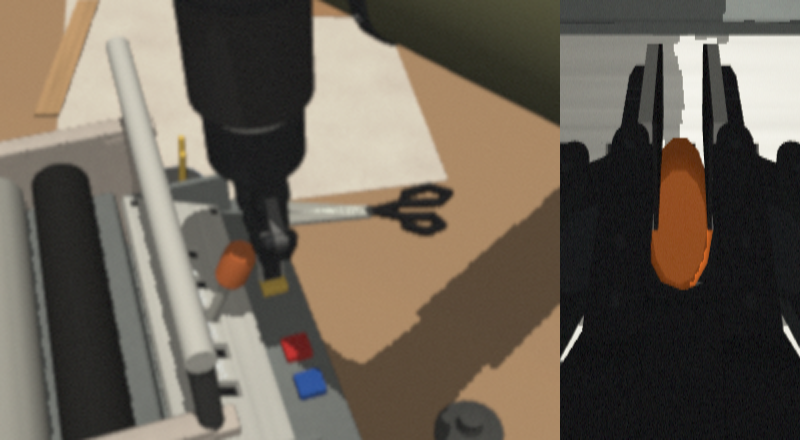

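The force is -5.5 N and the knob sits in the cradle between the fingers, so I'll lift along the slope.

Request:
servo_tool(
  dp=[
    [-2,0,-1],
    [-5,0,-2.3],
    [-8,0,-3.7],
    [-11,0,-5.1],
    [-14,0,-6.5],
    [-17,0,-7.9],
    [-20,0,-9.3],
    [-22.5,0,-10.5],
    [-24,0,-11.2],
    [-24,0,-11.2],
  ],
  roll=[0,0,0,0,0,0,0,0,0,0],
  jaw=[18,18,18,18,18,18,18,18,18,18],
)

```text
clock: 5.35
ee_pos: [0.6468, 0.0767, 0.2168]
eef_rot: [[-0.998, 0.057, -0.004], [0.057, 0.998, 0.001], [0.004, 0.001, -1.0]]
ft_force: [-6.7, 1.0, 1.0]
opening: 0.212
```

```bash
cat > look.py <<'E'
from h import *
import sys
k=sys.argv[1];s=st()
for n in("wrist","scene","top"):
    p,d=cams.camera(n);cv2.imwrite(f"pics/{n}{k}.png",p)
p=cv2.imread(f"pics/scene{k}.png")[190:345,190:350];a=cv2.resize(p,None,fx=2.8,fy=2.8,interpolation=cv2.INTER_CUBIC)
b=cv2.imread(f"pics/wrist{k}.png")[263:480,200:440]
b=cv2.resize(b,(240,434))
cv2.imwrite(f"pics/c{k}.png",np.hstack([a,b]))
S=cams.camera_model("scene")
for L in (0,24,28,32):
    print(L,[np.round((proj(S,[W((-63.6+.906*L,y,232.3+.423*L))])[0]-190)*2.8) for y in(0,-80)])
E
python3 look.py 3
```

```text
t 5.35 press [-58.4  -0.4 216.8] roll+ -0.03 F [-6.7  1.   1. ] op 18.1 z [-0.004  0.001 -1.   ] q [ 0.42  0.18  0.21 -0.   -1.6  -2.05]
0 [array([228., 182.]), array([197.,  94.])]
24 [array([190., 178.]), array([162.,  89.])]
28 [array([184., 178.]), array([156.,  89.])]
32 [array([177., 177.]), array([150.,  88.])]
```

View pics/c3.png

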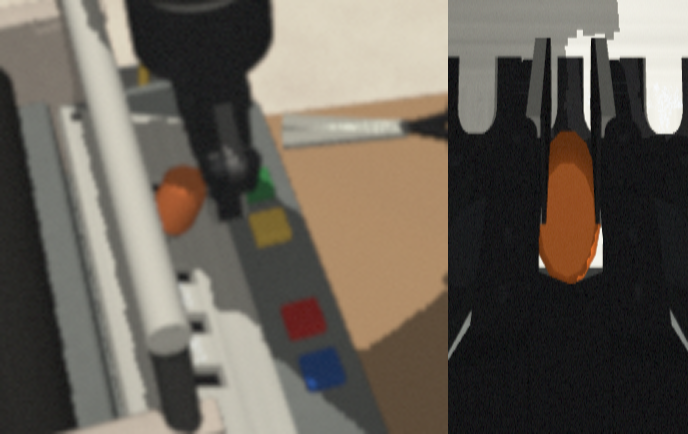

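The knob has shifted about 40 px, so the lift is about 25 mm. I'll add about 3 mm for margin over the teeth.

Request:
servo_tool(
  dp=[
    [-1,0,-0.5],
    [-2,0,-1],
    [-3,0,-1.5],
    [-4,0,-2],
    [-4,0,-2],
    [-4,0,-2],
    [-4,0,-2],
    [-4,0,-2],
    [-4,0,-2],
    [-4,0,-2],
  ],
  roll=[0,0,0,0,0,0,0,0,0,0],
  jaw=[18,18,18,18,18,18,18,18,18,18],
)

```text
clock: 6.75
ee_pos: [0.6495, 0.0765, 0.2182]
eef_rot: [[-0.998, 0.057, -0.008], [0.057, 0.998, 0.001], [0.008, 0.0, -1.0]]
ft_force: [-6.9, -0.2, 0.4]
opening: 0.211
```

```bash
python3 look.py 4; python3 -c "
import cv2
p=cv2.imread('pics/top4.png')[130:240,215:390];cv2.imwrite('pics/top4c.png',cv2.resize(p,None,fx=4.5,fy=4.5,interpolation=cv2.INTER_CUBIC))"
```

```text
t 6.75 press [-55.7  -0.5 218.2] roll+ -0.02 F [-6.9 -0.2  0.4] op 18.0 z [-0.008  0.001 -1.   ] q [ 0.42  0.19  0.22 -0.   -1.61 -2.05]
0 [array([228., 182.]), array([197.,  94.])]
24 [array([190., 178.]), array([162.,  89.])]
28 [array([184., 178.]), array([156.,  89.])]
32 [array([177., 177.]), array([150.,  88.])]
```

View pics/c4.png

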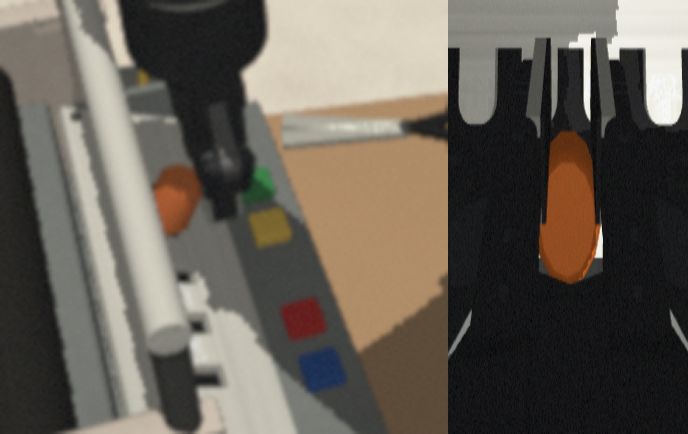

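View pics/top4c.png

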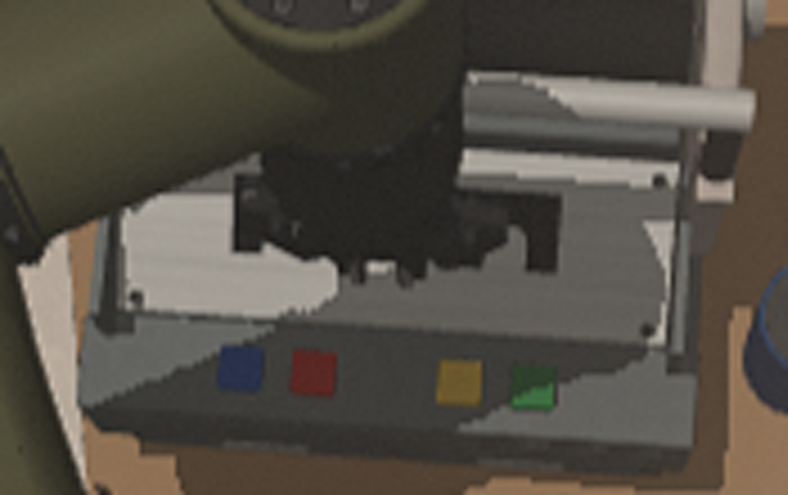

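Lift is now about 28 mm. Next I'll carry it along the slot to y = -80, with a small extra x so the reset target doesn't lose lift.

Request:
servo_tool(
  dp=[
    [-1.3,-5,-0.6],
    [-1.3,-15,-0.6],
    [-1.3,-26,-0.6],
    [-1.3,-37,-0.6],
    [-1.3,-48,-0.6],
    [-1.3,-59,-0.6],
    [-1.3,-69,-0.6],
    [-1.3,-76,-0.6],
    [-1.3,-79.5,-0.6],
    [-1.3,-79.5,-0.6],
  ],
  roll=[0,0,0,0,0,0,0,0,0,0],
  jaw=[18,18,18,18,18,18,18,18,18,18],
)

```text
clock: 8.15
ee_pos: [0.6449, -0.0034, 0.2181]
eef_rot: [[-0.998, 0.057, -0.011], [0.057, 0.998, 0.0], [0.011, -0.0, -1.0]]
ft_force: [-5.6, -0.1, 0.1]
opening: 0.214
```

```bash
python3 look.py 5
```

```text
t 8.15 press [-55.8 -80.5 218.1] roll+ -0.04 F [-5.6 -0.1  0.1] op 18.3 z [-0.011  0.    -1.   ] q [ 0.3   0.17  0.2  -0.   -1.61 -1.93]
0 [array([228., 182.]), array([197.,  94.])]
24 [array([190., 178.]), array([162.,  89.])]
28 [array([184., 178.]), array([156.,  89.])]
32 [array([177., 177.]), array([150.,  88.])]
```

View pics/c5.png

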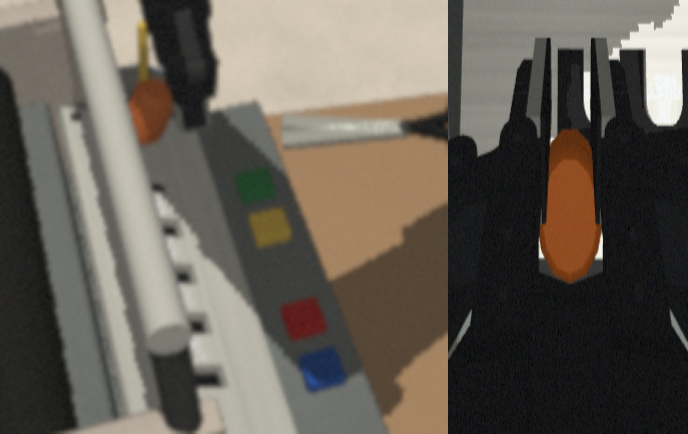

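View pics/wrist5.png

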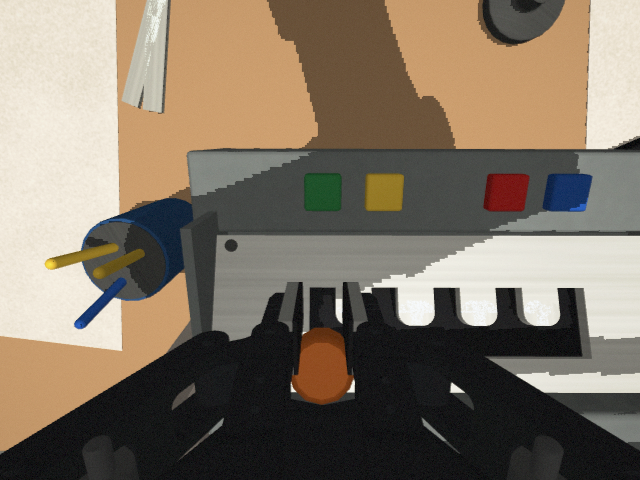

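The knob (322,365), the notch (321,305) and the green tile (323,192) line up in the wrist view. I'll let it down along the slope.

Request:
servo_tool(
  dp=[
    [2,0,0.9],
    [5,0,2.3],
    [8,0,3.7],
    [11,0,5.1],
    [14,0,6.5],
    [17,0,7.9],
    [20,0,9.3],
    [23,0,10.7],
    [26,0,12],
    [28,0,12],
  ],
  roll=[0,0,0,0,0,0,0,0,0,0],
  jaw=[18,18,18,18,18,18,18,18,18,18],
)

```text
clock: 9.55
ee_pos: [0.6174, -0.0017, 0.2068]
eef_rot: [[-0.998, 0.057, -0.009], [0.057, 0.998, 0.0], [0.009, -0.0, -1.0]]
ft_force: [0.4, 0.2, 0.0]
opening: 0.211
```

```bash
python3 look.py 6
```

```text
t 9.55 press [-83.4 -80.4 206.8] roll+ -0.03 F [0.4 0.2 0. ] op 18.0 z [-0.009  0.    -1.   ] q [ 0.32  0.09  0.1  -0.   -1.58 -1.95]
0 [array([228., 182.]), array([197.,  94.])]
24 [array([190., 178.]), array([162.,  89.])]
28 [array([184., 178.]), array([156.,  89.])]
32 [array([177., 177.]), array([150.,  88.])]
```

View pics/c6.png

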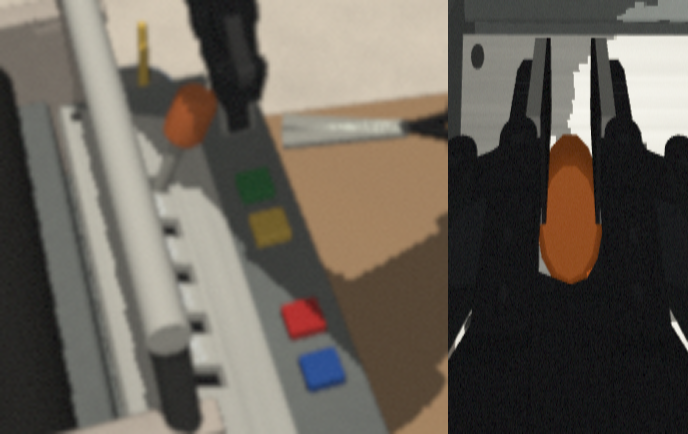

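Force is back to zero, so the lever is home. I'll back off straight and then up.

Request:
servo_tool(
  dp=[
    [5,0,0],
    [15,0,0],
    [28,0,0],
    [42,0,-5],
    [56,0,-15],
    [75,0,-30],
    [95,0,-45],
    [115,0,-60],
    [125,0,-65],
    [125,0,-65],
  ],
  roll=[0,0,0,0,0,0,0,0,0,0],
  jaw=[18,18,18,18,18,18,18,18,18,18],
)

```text
clock: 10.95
ee_pos: [0.4929, 0.0055, 0.2741]
eef_rot: [[-0.998, 0.056, -0.008], [0.056, 0.998, 0.001], [0.008, 0.001, -1.0]]
ft_force: [0.0, -0.4, -0.8]
opening: 0.211
```

```bash
python3 look.py 7; python3 -c "
import cv2
p=cv2.imread('pics/top7.png')[130:240,215:390];cv2.imwrite('pics/top7c.png',cv2.resize(p,None,fx=4.5,fy=4.5,interpolation=cv2.INTER_CUBIC))
p=cv2.imread('pics/scene7.png')[190:345,190:350];cv2.imwrite('pics/scene7c.png',cv2.resize(p,None,fx=3.8,fy=3.8,interpolation=cv2.INTER_CUBIC))"
```

```text
t 10.95 press [-208.1  -80.1  274.1] roll+ 0.01 F [ 0.  -0.4 -0.8] op 18.1 z [-0.008  0.001 -1.   ] q [ 0.42 -0.23 -0.09 -0.   -1.72 -2.05]
0 [array([228., 182.]), array([197.,  94.])]
24 [array([190., 178.]), array([162.,  89.])]
28 [array([184., 178.]), array([156.,  89.])]
32 [array([177., 177.]), array([150.,  88.])]
```

View pics/scene7c.png

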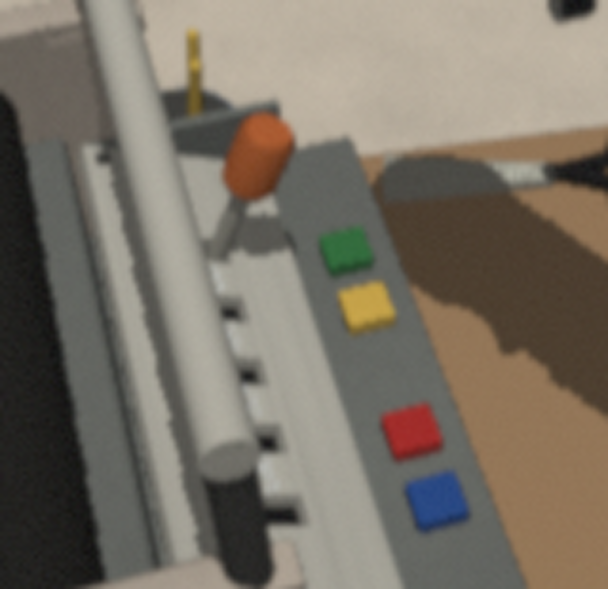

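View pics/top7.png

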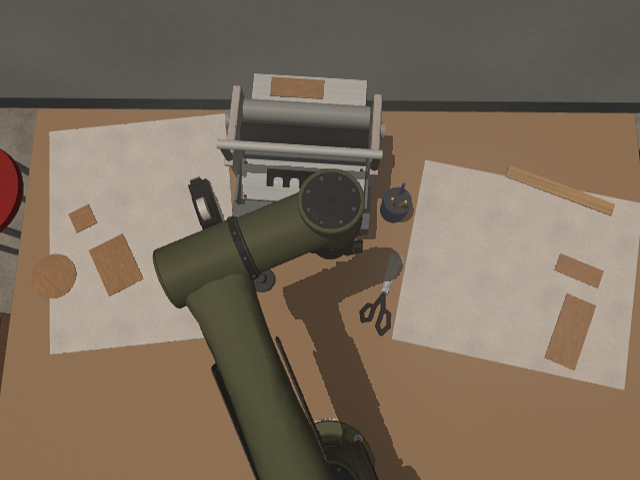

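View pics/wrist7.png

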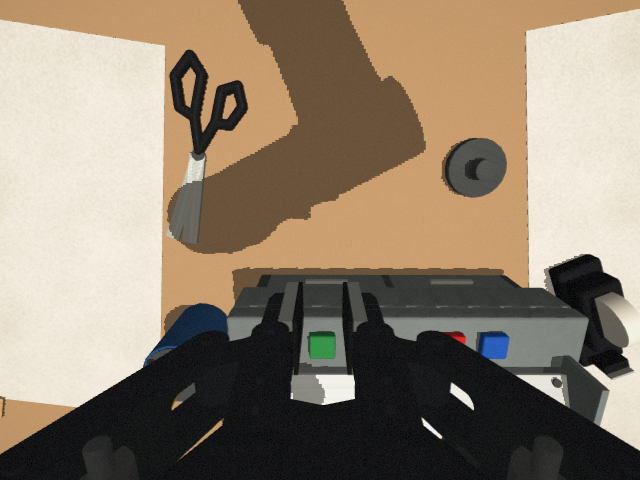

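```bash
python3 - <<'E'
from h import *
S=cams.camera_model("scene")
def cen(f):
    p=cv2.imread(f).astype(int)[190:300,190:330];b,g,r=p[...,0],p[...,1],p[...,2]
    m=((r>120)&(r-g>60)&(g-b<60)&(g<r*.55)&(g>b+8)).astype(np.uint8)
    n,l,st_,c=cv2.connectedComponentsWithStats(m);i=1+np.argmax(st_[1:,4]);return c[i]+190,st_[i]
a,sa=cen("pics/scene0.png");b,sb=cen("pics/scene7.png");print(a,sa,b,sb)
P=lambda L,y:proj(S,[W((-56+.906*L,y,216+.423*L))])[0]
o=a-P(0,0)
print(o,least_squares(lambda v:P(*v)+o-b,[0,-80]).x)
E
```

```text
[269.31623932 257.22222222] [ 73  62  14  13 117] [257.29850746 227.71641791] [ 61  31  15  17 134]
[ 1.6221832  -5.25187462] [  4.44278356 -73.86133943]
```

```bash
python3 - <<'E'
from h import *
S=cams.camera_model("scene")
def cen(f):
    p=cv2.imread(f)[190:300,190:330];h=cv2.cvtColor(p,cv2.COLOR_BGR2HSV)
    m=((h[...,0]<13)&(h[...,1]>150)&(h[...,2]>90)).astype(np.uint8)
    n,l,st_,c=cv2.connectedComponentsWithStats(m);i=1+np.argmax(st_[1:,4]);return c[i]+190,st_[i]
a,sa=cen("pics/scene0.png");b,sb=cen("pics/scene7.png");print(a,sa,b,sb)
P=lambda L,y:proj(S,[W((-56+.906*L,y,216+.423*L))])[0]
o=a-P(0,0)
print(o,least_squares(lambda v:P(*v)+o-b,[0,-80]).x)
E
```

```text
[267.8277027  261.61824324] [ 69  61  19  23 296] [257.34962406 230.32706767] [ 60  30  17  22 266]
[ 0.13364659 -0.8558536 ] [  0.17755261 -79.35155741]
```

The check gives lift ≈ 0.2 mm and y ≈ -79.4 mm, so the lever is home. I'll hand the job in.

```bash
python3 -c "
from bench import arm;print(arm.finish_job())"
```

```text
the job is handed in; nothing more can be done
None
```

The lever is in the notch over the green tile (press y = -80 mm), fully home and released, and I handed the job in at about 11 s.

**How it was done:** The move interface can't tilt the gripper, so I held it vertical and set the fingers 18 mm apart. I cradled the knob from the robot's side, which kept the gripper body clear of the light bar. From there I pushed the lever about 28 mm up the slope, carried it 80 mm along the slot, and let its spring draw it down as I backed off.

**Last checks:**
- **Lever position:** the knob's shift in the scene picture gives a lift of about 0.2 mm and a slide of about -79.4 mm.
- **Contact:** the wrist force was near zero after release, and the gripper is about 100 mm away from the knob. The largest wrist force I read was about 7 N, at the ends of moves.
- **Other items:** the tin, shears, weight and tape dispenser look unmoved in the pictures, though the arm partly covers the weight and tape dispenser in the last top view.

**Disagreements:** my first colour mask caught only part of the knob and gave 4.4 mm lift and -73.9 mm slide. I redid it with a mask that covers the whole knob, which gives the figures above. The first two-view measurements read heights 1–4 mm lower than the stated ones, roughly in line with the calibration tolerance.

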